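# Clear the offcut and weigh the scrap pail

## Robot

A 6-joint arm with a two-finger parallel gripper is mounted at the origin on the work surface. World frame = base frame: x ahead of the robot, y to its left, z up, the work surface at z = 0. Lengths are in m, angles in degrees, forces in N, time in s.
With the tool pointing down it reaches from about 0.4 to 0.825 m from the base axis. Payload 7 kg.
Tool frame: the origin (TCP) lies at the very end of the fingers, on their centre line; the grasp point (between the pads) lies 19 mm behind it (ctrl.grasp_offset is the distance from the TCP to the grasp point, in m); z points along the fingers, y is the line along which they close (so a half turn about z gives the same grasp; the last joint's range is limited). The gripper opens to 88 mm and grips with 3 to 60 N. Pads are 19 mm wide; open, the fingers measure 130 mm over their backs; the gripper's body (78 mm by 193 mm) begins 47 mm behind the grasp point.
Start: joints at [-49.67, 20.546, 0.682, 0, -70.136, -16.507], TCP at [0.273, -0.617, 0.227] pointing down, gripper open.
Joint ranges: [-176.03, 176.03], [-82.01, 121.73], [-58.28, 71.71], [-173.87, 95.51], [-174.79, -0.11], [-173.66, 173.66]. Speed limits (degrees/s): [136.94, 136.94, 172.46, 180, 180, 180].

## Interface

Orientations are given as [roll, pitch, yaw] about the fixed x, y, z axes, in that order (R = Rz(yaw) Ry(pitch) Rx(roll)).
In Python, from plant import ctrl gives the robot as it stands. The module is installed in compiled form; this text tells all that it offers.
- The arm moves only by the tool jog_arm, never from a script. Its argument "plan" is a list that holds one entry, the list of rows, each a list of 7 numbers: the opening, from 0 (shut) to 1 (fully open), then the shift along the tool's x, y, z in m, then the turn, a rotation vector about the tool's x, y, z in degrees. A call has 1 to 20 rows; each row is the pose to reach, as a shift and turn from the pose commanded when the call began, along the tool's axes at that moment; what a row does not reach only later rows make up. A row lasts 1/8 s, in which the tool goes at most 62.5 mm and 10.7 degrees, less where a joint would pass 70% of its speed; a pose out of reach is approached as far as the arm can. A call with a gripper value outside its range is refused whole. The fingers move at their own pace and stop on an object; the grip force is fixed at half the most. Time passes only in rows, so rows that repeat a pose let the fingers close. It gives the time, the measured TCP pose, the force, the opening and the grip force at its end, in the units of the state.
- ctrl.get_obs(): the state, without advancing time (a new reading comes with each control period).
- ctrl.snapshot(name): name is "scene" or "top"; returns a dict with "image" (400x640x3 uint8, red, green, blue), "vertical_fov" (degrees; the focal length in pixels is half the picture's height over the tangent of half this angle, whatever the lens; pixels are square), "cx", "cy" (the principal point, pixels), "k1" (the pictures are not rectified: a ray, as slopes to the right and down, at radius r is drawn at 1 + k1 r^2 times it, then the intrinsics apply), "R" (3x3) and "t" (3): a world point X has camera coordinates R X + t. Camera axes: x right, y down, z forward; pixel columns grow to the right and rows downward; lengths in m; the calibration is good to about 2 mm. A picture is of the moment at which its call begins. There is no depth.
- ctrl.close_job(): hands the job in; it is judged then, once.
The state is a dict: "clock": time; "joint_pos": joint angles; "qvel": joint speeds; "tau": joint torques, N m; "tool_pos": TCP position; "orientation": TCP orientation; "force": force on the tool from outside, world axes, zero at the start; "moment": the same for the moment, N m; "opening": finger opening in m; "gripper_force": force on a finger pad.
Only numpy, scipy, OpenCV 4.12 (cv2) and the standard library are available. Lean on these libraries where they do the work, as an engineer would, in place of code of your own. Each camera call takes 0.05 s, during which the arm holds its last target. There are 200 camera calls.

## Task

The last brass offcut is still on the ledge of the cut-off stand: without picking it up, push it off the ledge so that it goes down the chute into the red scrap pail. Then, with the pail still standing there, raise its folded-down wire bail upright, hook or take the pail by the bail, and set it down gently in the middle of the scale's round pan with the offcut in it. Let go, and leave everything else on the bench where it is.

Things in the scene. Friction and masses are not known exactly. Their poses are not given: they have to be found in the camera images.
- stand: Green steel cut-off stand, fixed, 120 wide, with a dark ledge on top and a bright steel chute. Sizes in mm. Origin: on the bench, straight below the middle of the chute's lower lip (lip at height 92, 3 behind this origin). Its +y runs from the lip back along the ledge; the offcut must travel along -y. Below the lip an upright green panel, 90 wide, face at y = 0, keeps the pail from sliding under the chute.
- ledge_edge (a point): Middle of the ledge's edge, on its top face, 150 above the bench (stand's y = 44); axes as the stand's. From here the level ledge runs 160 back (+y), 110 wide, no walls, open at back and sides. On the -y side the chute falls at 55 degrees to the lip: flat floor, 76 wide inside narrowing to 64, side walls 13 high that end 18 before the lip.
- offcut: Brass block 28 x 24 x 18 tall, about 100 g. It lies flat on the stand's ledge, turned up to 35 degrees, within 8 mm of the middle of the ledge's width, its centre 31 to 61 mm behind the ledge's edge. Origin: centre of its underside, z up.
- pail: Small red pail, loose, 350 to 600 g: 80 mm across at the foot, 100 at the rim, 78 tall, walls 3. It stands on the bench with its rim 3 to 9 mm from the stand's panel, mouth below the lip. Origin: centre of its underside, z up. The bail turns about a line along the pail's x axis, 70 above its underside, between small ears at x = -53 and 53. Folded, it lies out over the pail's -y side.
- bail_grip (a point): Middle of the bail's black grip: a round sleeve 12 mm thick, 48 long, its length along the pail's x axis; its centre line is 90 from the hinge line. The bail is a bright wire 5 thick, 117 wide. Folded, it stands 12 to 32 degrees above level, with about 20 to 30 mm free between grip and pail wall; upright, the grip's centre is 160 above the pail's underside.
- bail (a joint): Angle of the bail in rad: 0 = level out over the pail's -y side, 1.57 = upright, stop at 1.75. The hinge is stiff (0.06 N m), so the bail stays at whatever angle it is left and takes 1 to 3 N at the grip to move.
- scale: White bench scale, fixed: 170 square body with a grey display panel on its -x side (reaching x = -128, 24 high), and a round steel pan. Origin: centre of its underside on the bench.
- pan_top (a point): Centre of the scale's round steel pan, on its upper face, 50 above the bench; the pan is 150 across, flat, does not give.
- vblock: Bystander, loose on the bench: dark steel V-block, 70 x 45 x 42 tall (mm).
- magbase: Bystander, loose on the bench: blue magnetic gauge base, 50 x 60 x 55, with a knob on one side and a thin post up to 145 (mm).
- bottle: Bystander, loose on the bench: whitish translucent drinking bottle with a blue cap, 64 across, 190 tall (mm).
- file: Bystander, loose on the bench: flat file with a wooden handle, about 340 long, 24 wide, lying flat (mm).
- wrench: Bystander, loose on the bench: steel wrench, 130 long, lying flat (mm).
- gaugeblock: Bystander, loose on the bench: bright steel block, 60 x 35 x 30 tall (mm).
Mind the look-alikes: they are no part of the job. Leave any turquoise or white look-alike of the pail alone.

How it is judged (in metres and radians):
On the way, in this order (a step that is already met when the one before it is completed fails the run):
1. the offcut lies in the pail (horizontal distance between offcut and pail below 0.05 m and z of offcut in the frame of pail between 0 and 0.06 m), for 0.2 s.
2. the bail is upright (at least 1.35 rad) while the pail still stands on the bench (value of joint bail above 1.35 rad and height (world z) of pail below 0.008 m and angle between pail's own z axis and vertical below 0.15 rad), for 0.2 s.
3. the pail hangs from the gripper by its upright bail, more than 30 mm above the bench (height (world z) of pail above 0.03 m and value of joint bail above 1.1 rad and contact force between the fingers and pail above 0.05 N and distance between the grasp point and bail_grip below 0.045 m), for 0.2 s.
At the end, for the whole second after the job is handed in: The pail stands upright and still on the scale's pan, its centre within 35 mm of the pan's centre (whole foot on the pan), the offcut lies in it, and the robot has let go (all of step 1 and horizontal distance between pail and pan_top below 0.035 m and z of pail in the frame of pan_top between -0.005 and 0.005 m and angle between pail's own z axis and vertical below 0.08 rad and linear speed of pail below 0.02 m/s and linear speed of offcut below 0.03 m/s); the robot touches nothing.
It fails at once if the offcut is picked up (raised more than 40 mm over the ledge) instead of pushed (height (world z) of offcut above 0.19 m and horizontal distance between offcut and pail above 0.06 m).
It fails at once if the pail is tipped by more than about 35 degrees (angle between pail's own z axis and vertical above 0.6 rad).
It fails at once if the pail is dropped (moves faster than 0.5 m/s with no finger on it) (linear speed of pail above 0.5 m/s and not (contact force between the fingers and pail above 0.05 N)).
It fails at once if a bystander is moved by more than 40 mm or knocked over (distance of any of vblock, magbase, bottle, file, wrench, gaugeblock from where it was at the start of the episode above 0.04 m or angle between any of vblock, magbase, bottle, file, wrench, gaugeblock's own z axis and vertical above 0.5 rad).
It also fails if it takes over 64 s, if anything falls off the work surface, if the arm or the gripper's body presses on something with over 40 N, if the wrist force passes 120 N, or if a joint passes its speed limit or range.

## Working session

There is one attempt and no reset: what is moved stays moved. The work goes in short steps, Python scripts to look and compute and a tool call to move; the robot and the scene stay as the last step left them, time stands still between calls to the robot, and variables do not carry over. Pictures are saved under pics/ and viewed, at most 10 in all, crops included, and the job is handed in when it is done.

Besides the shell and the picture viewer there is one more tool, called by a JSON object that holds its "fn" and its "kwargs", one argument or row to a line. jog_arm: Moves the arm, as the interface text tells. Its arguments: {"type":"object","properties":{"plan":{"type":"array","items":{"type":"array","items":{"type":"array","items":{"type":"number"}}}}},"required":["plan"]}

```bash
mkdir -p pics; cat > h.py <<'E'
import numpy as np, cv2
from plant import ctrl
def snap(n,f):
    s=ctrl.snapshot(n); cv2.imwrite(f'pics/{f}.png',s['image'][:,:,::-1]); np.savez(f'pics/{f}.npz',**s); return s
def load(f): return dict(np.load(f'pics/{f}.npz'))
def K(s):
    f=200/np.tan(np.radians(float(s['vertical_fov']))/2)
    return f
def ray(s,u,v):
    f=K(s); d=np.array([(u-s['cx'])/f,(v-s['cy'])/f]); x=d.copy()
    for _ in range(30): x=d/(1+s['k1']*(x@x))
    R=s['R']; return -R.T@s['t'], R.T@np.array([*x,1])
def onz(s,u,v,z):
    c,d=ray(s,u,v); return c+d*(z-c[2])/d[2]
def proj(s,X):
    p=s['R']@np.asarray(X,float)+s['t']; x=p[:2]/p[2]; x=x*(1+s['k1']*(x@x)); return K(s)*x+[s['cx'],s['cy']]
E
python3 - <<'E'
from h import *
for n in('scene','top'):
    s=snap(n,n+'0'); print(n,-s['R'].T@s['t'],s['R'].round(3).tolist(),s['vertical_fov'],s['k1'])
a=[cv2.imread(f'pics/{n}0.png') for n in('scene','top')]
cv2.imwrite('pics/both.png',cv2.resize(np.vstack(a),None,fx=.75,fy=.75,interpolation=cv2.INTER_AREA))
o=ctrl.get_obs();print(o)
E
```

```text
scene [1.23710893 0.05928227 1.12868445] [[-0.058, 0.998, -0.009], [0.809, 0.041, -0.586], [-0.585, -0.041, -0.81]] 48.425622086631606 -0.07643261069598009
top [ 0.35463229 -0.00219908  1.82248148] [[-0.027, -1.0, -0.006], [-0.995, 0.028, -0.098], [0.099, 0.003, -0.995]] 44.64738130440009 -0.13360093015156438
{'clock': 0.1, 'joint_pos': array([-4.96714181e+01,  2.05880167e+01,  6.38578455e-01, -1.87727419e-02,
       -7.01352936e+01, -1.65083181e+01]), 'qvel': array([ 0.04953239, -0.10396854,  0.08503303,  0.02982308, -0.03846189,
       -0.00567214]), 'tau': array([-1.92548709e-03, -5.84164059e+01,  2.93750435e+01,  7.01545626e+00,
        1.01761168e-02, -6.42969667e-05]), 'tool_pos': array([ 0.27242882, -0.61709954,  0.225702  ]), 'orientation': array([ 1.79913746e+02, -7.15835288e-03, -1.56186123e+02]), 'force': array([-0.72049201, -0.72116555, -0.75543993]), 'moment': array([ 0.03678036,  0.0174038 , -0.01903761]), 'gripper_force': 0.0, 'opening': 0.08748684019681895}
```

View pics/both.png

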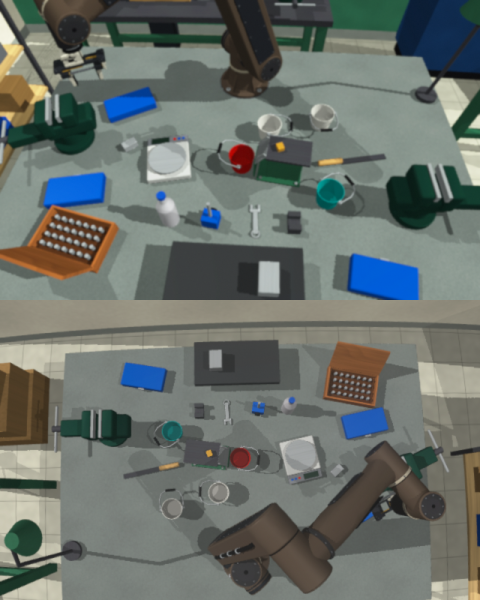

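The red pail is at scene px (322,210) / top (322,210). It is the only red one; the turquoise (440,255) and two white pails are look-alikes. The stand is at scene (380,205), with the offcut on it, and the scale is at (222,215). I'll confirm with an enlarged crop.

```bash
python3 - <<'E'
import cv2,numpy as np
a=cv2.imread('pics/scene0.png')[150:260,180:440];b=cv2.imread('pics/top0.png')[160:250,230:440]
a=cv2.resize(a,(780,330),interpolation=cv2.INTER_CUBIC);b=cv2.resize(b,(630,270),interpolation=cv2.INTER_CUBIC)
b=cv2.copyMakeBorder(b,0,0,0,150,cv2.BORDER_CONSTANT)
cv2.imwrite('pics/c1.png',np.vstack([a,b]))
E
```

```text
(no output)
```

View pics/c1.png

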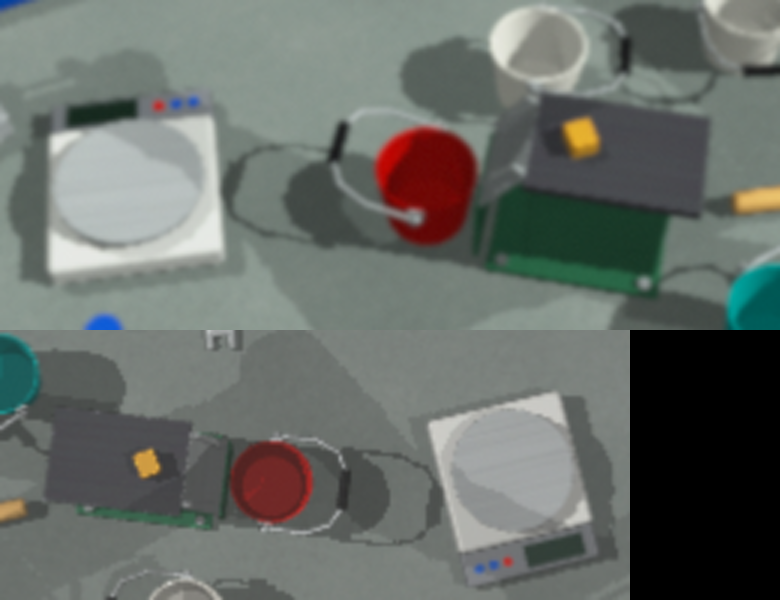

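The crop confirms the red pail in front of the chute, its bail towards the scale, and the yellow offcut on the dark ledge. Next come positions.

```bash
cat > m.py <<'E'
from h import *
def blob(s,lo,hi,roi):
    h=cv2.cvtColor(s['image'],cv2.COLOR_RGB2HSV); m=cv2.inRange(h,lo,hi); k=np.zeros_like(m); x0,y0,x1,y1=roi; k[y0:y1,x0:x1]=m[y0:y1,x0:x1]
    c=cv2.findContours(k,cv2.RETR_EXTERNAL,cv2.CHAIN_APPROX_NONE)[0]; return max(c,key=cv2.contourArea)[:,0].astype(float)
def tri(s1,p1,s2,p2):
    A=[];b=[]
    for s,p in((s1,p1),(s2,p2)):
        c,d=ray(s,*p); d/=np.linalg.norm(d); P=np.eye(3)-np.outer(d,d); A.append(P); b.append(P@c)
    return np.linalg.lstsq(np.vstack(A),np.hstack(b),rcond=None)[0]
E
python3 - <<'E'
from m import *
S=load('scene0');T=load('top0')
cs=np.array([(538,93),(710,118),(698,214),(523,186)])/3+[180,150]
ct=np.array([(182,183),(45,170),(53,75),(192,92)])/3+[230,160]
for n,s,c in(('S',S,cs),('T',T,ct)):
    P=np.array([onz(s,*p,.15)[:2] for p in c]); print(n,'ledge',P.round(4).tolist(), 'len',np.linalg.norm(P-np.roll(P,-1,0),axis=1).round(3))
    print(' axis back',np.degrees(np.arctan2(*(P[1]+P[2]-P[0]-P[3])[::-1])).round(1),'edge mid',((P[0]+P[3])/2).round(4))
for n,s,r in(('S',S,(340,170,400,220)),('T',T,(265,190,300,225))):
    c=blob(s,(15,110,90),(35,255,255),r); P=np.array([onz(s,*p,.168)[:2] for p in c]).astype(np.float32)
    print(n,'offcut',cv2.minAreaRect(P))
# red pail
for n,s,r in(('S',S,(290,180,350,240)),('T',T,(295,185,345,245))):
    c=blob(s,(0,120,40),(8,255,255),r); b=cv2.fitEllipse(cv2.convexHull(c.astype(np.float32)));P=np.array([onz(s,*p,.078)[:2] for p in c]).astype(np.float32)
    print(n,'pail',b,cv2.minEnclosingCircle(P))
# grip black
gs=[];
for n,s,r in(('S',S,(285,185,302,208)),('T',T,(341,200,349,222))):
    h=s['image'].max(2)[r[1]:r[3],r[0]:r[2]]; y,x=np.nonzero(h<45); print(n,len(x)); gs.append((x.mean()+r[0],y.mean()+r[1])); pts=np.c_[x,y]-[x.mean(),y.mean()]; print(gs[-1],np.linalg.svd(pts,full_matrices=False)[2][0])
print('grip',tri(S,gs[0],T,gs[1]))
# pan by edge points picked
ps=np.array([(52,190),(204,178),(125,120),(120,243),(190,225),(60,155),(75,230)])/3+[180,150]
pt=np.array([(447,145),(579,130),(512,78),(515,204),(462,105),(560,90)])/3+[230,160]
for s,c in((S,ps),(T,pt)):
    P=np.array([onz(s,*p,.05)[:2] for p in c]); q=np.linalg.lstsq(np.c_[2*P,np.ones(len(P))],(P**2).sum(1),rcond=None)[0]; print('pan',q[:2],np.sqrt(q[2]+q[:2]@q[:2]))
E
```

```text
S ledge [[0.4567, 0.1147], [0.478, 0.2738], [0.5849, 0.2559], [0.5629, 0.1021]] len [0.16  0.108 0.155 0.107]
 axis back 82.1 edge mid [0.5098 0.1084]
T ledge [[0.4557, 0.1176], [0.4749, 0.2754], [0.5849, 0.2648], [0.5605, 0.1039]] len [0.159 0.111 0.163 0.106]
 axis back 82.2 edge mid [0.5081 0.1107]
S offcut ((0.5183241367340088, 0.15199588239192963), (0.042739156633615494, 0.03086617961525917), 17.802757263183594)
T offcut ((0.5135294795036316, 0.15603891015052795), (0.030501989647746086, 0.02592669054865837), 17.355709075927734)
S pail ((321.3323974609375, 211.1083221435547), (34.001163482666016, 39.34236145019531), 178.76002502441406) ((0.5143153667449951, 0.01283147931098938), 0.06838838011026382)
T pail ((320.1499328613281, 210.16041564941406), (26.73012924194336, 27.353349685668945), 77.06187438964844) ((0.4966394305229187, 0.015843641012907028), 0.04965268075466156)
S 20
(np.float64(292.25), np.float64(197.55)) [-0.28624678  0.95815593]
T 0<stdin>:18: RuntimeWarning: Mean of empty slice.
  ret = ret.dtype.type(ret / rcount)
Traceback (most recent call last):
IndexError: index 0 is out of bounds for axis 0 with size 0
```

```bash
python3 - <<'E'
from m import *
S=load('scene0');T=load('top0')
print(T['image'].max(2)[203:223,340:351])
print(S['image'].max(2)[188:206,286:300])
ps=np.array([(52,190),(204,178),(125,120),(120,243),(190,225),(60,155),(75,230)])/3+[180,150]
pt=np.array([(447,145),(579,130),(512,78),(515,204),(462,105),(560,90)])/3+[230,160]
for s,c in((S,ps),(T,pt)):
    P=np.array([onz(s,*p,.05)[:2] for p in c]); q=np.linalg.lstsq(np.c_[2*P,np.ones(len(P))],(P**2).sum(1),rcond=None)[0]; print('pan',q[:2],np.sqrt(q[2]+q[:2]@q[:2]))
g=[(np.array([339.5,141])/3+[180,150]),(np.array([344,160])/3+[230,160])]
print('grip',tri(S,g[0],T,g[1]))
for g2 in((344.8,213),(344.0,213.5)): print(tri(S,(292.25,197.5),T,g2))
E
```

```text
[[ 78  78  90 147 102  80  78  78  78  79  80]
 [ 77  76  81 109 125  87  78  78  78  79  79]
 [ 78  77  78  91 140  92  77  78  79  80  78]
 [ 77  77  78  79  83  82  68  77  78  78  79]
 [ 80  77  77  68  54  53  51  75  78  78  78]
 [ 88  80  78  67  52  47  51  76  79  79  79]
 [ 90  89  80  60  52  47  52  76  78  79  77]
 [ 90  90  87  57  51  47  52  75  78  78  78]
 [ 91  90  88  58  52  50  59  76  77  78  77]
 [ 92  91  87  55  51  49  64  76  78  78  77]
 [ 92  91  86  54  49  47  66  75  77  77  77]
 [ 91  91  77  53  48  47  68  76  77  78  78]
 [ 92  90  75  53  48  48  74  78  78  78  77]
 [ 90  87  66  53  49  52  74  78  78  78  78]
 [ 90  87  66  51  48  52  75  79  78  77  78]
 [ 91  88  63  53  48  53  75  78  78  77  78]
 [ 91  91  85  75  56  62  77  78  77  78  78]
 [ 92 101 138 131  85  79  80  79  79  78  79]
 [ 96 122 156 109  92  91  82  79  79  79  78]
 [110 155 117  96  93  93  90  80  78  78  78]]
[[149 149 150 150 152 153 151 149 148 152 160 171 179 177]
 [149 150 150 151 152 151 145 138 136 145 163 176 175 163]
 [149 150 150 152 150 146 131 108 100 117
[... 422 characters left out ...]
151 151]
 [139 137 135 123  92  52  33  47  87 126 144 150 150 150]
 [121 118 115  99  68  39  30  52  95 130 144 144 147 148]
 [123 116 105  81  51  29  32  56  95 124 131 130 134 138]
 [138 132 116  83  46  29  35  58  89 108 112 110 113 117]
 [138 131 112  75  42  34  42  64  88  98  99  99 100 101]
 [116 111  94  65  55  64  64  76  91  96  98  97  97  97]
 [ 90  88  81  75  87 103  96  91  95  96  97  96  97  97]
 [ 77  79  79  84 103 124 120 106  97  97  98  97  97  95]]
pan [ 0.50640597 -0.28105912] 0.07731913407423253
pan [ 0.50275743 -0.28283372] 0.07995054739723108
grip [ 0.48118401 -0.07187458  0.09461513]
[ 0.48252814 -0.07342614  0.09393137]
[ 0.48113393 -0.07211851  0.09219439]
```

```bash
cat > w.py <<'E'
from h import *
from scipy.spatial.transform import Rotation as Ro
def to(*wps):
    o=ctrl.get_obs(); R=Ro.from_euler('xyz',o['orientation'],degrees=True)
    print('now',o['clock'],o['tool_pos'].round(4),o['orientation'].round(2),o['force'].round(1))
    for x,y,z,rpy in wps:
        print((R.inv().apply(np.array([x,y,z])-o['tool_pos'])).round(4).tolist(),(R.inv()*Ro.from_euler('xyz',rpy,degrees=True)).as_rotvec(degrees=True).round(1).tolist())
E
python3 - <<'E'
from w import *
a=(180,0,-97.85)
u=np.array([.1366,.9906]);e=np.array([.509,.1095])
p=e+.09*u
to((.2724,-.617,.28,a),(*p,.28,a),(*p,.21,a))
E
```

```text
now 0.1 [ 0.2724 -0.6171  0.2257] [ 1.7991e+02 -1.0000e-02 -1.5619e+02] [-0.7 -0.7 -0.8]
[-0.0, 0.0002, -0.0543] [0.1, 0.0, -58.3]
[-0.557, 0.6459, -0.0534] [0.1, 0.0, -58.3]
[-0.5571, 0.6458, 0.0166] [0.1, 0.0, -58.3]
```

{"fn": "jog_arm", "kwargs": {
  "plan": [
    [[0,0,0,-0.054,0,0,0],[0,-0.557,0.646,-0.054,0,0,-58.3],[0,-0.557,0.646,-0.054,0,0,-58.3],[0,-0.557,0.646,-0.054,0,0,-58.3],[0,-0.557,0.646,-0.054,0,0,-58.3],[0,-0.557,0.646,-0.054,0,0,-58.3],[0,-0.557,0.646,-0.054,0,0,-58.3],[0,-0.557,0.646,-0.054,0,0,-58.3],[0,-0.557,0.646,-0.054,0,0,-58.3],[0,-0.557,0.646,-0.054,0,0,-58.3],[0,-0.557,0.646,-0.054,0,0,-58.3],[0,-0.557,0.646,-0.054,0,0,-58.3],[0,-0.557,0.646,-0.054,0,0,-58.3],[0,-0.557,0.646,-0.054,0,0,-58.3],[0,-0.557,0.646,-0.054,0,0,-58.3],[0,-0.557,0.646,-0.054,0,0,-58.3],[0,-0.557,0.646,-0.054,0,0,-58.3],[0,-0.557,0.646,0.017,0,0,-58.3],[0,-0.557,0.646,0.017,0,0,-58.3],[0,-0.557,0.646,0.017,0,0,-58.3]]
  ]
}}

```text
clock: 2.6
tool_pos: [0.5216, 0.1977, 0.2106]
orientation: [-180.0, -0.0, -97.9]
force: [0.1, 0.2, 0.5]
opening: 0.0
gripper_force: 0.0
```

```bash
python3 - <<'E'
from w import *
a=(180,0,-97.85)
u=np.array([.1366,.9906]);e=np.array([.509,.1095])
q=lambda d:e+d*u
to((*q(.09),.156,a),(*q(.05),.156,a),(*q(0),.156,a),(*q(-.008),.156,a))
s=snap('scene','s1'); cv2.imwrite('pics/c2.png',cv2.resize(s['image'][120:280,240:480,::-1],(720,480)))
E
```

```text
now 2.6 [0.5216 0.1977 0.2106] [-1.7997e+02 -4.0000e-02 -9.7900e+01] [0.1 0.2 0.5]
[-0.0009, 0.0004, 0.0546] [-0.0, -0.0, -0.1]
[0.0391, 0.0004, 0.0546] [-0.0, -0.0, -0.1]
[0.0891, 0.0004, 0.0547] [-0.0, -0.0, -0.1]
[0.0971, 0.0004, 0.0547] [-0.0, -0.0, -0.1]
```

View pics/c2.png

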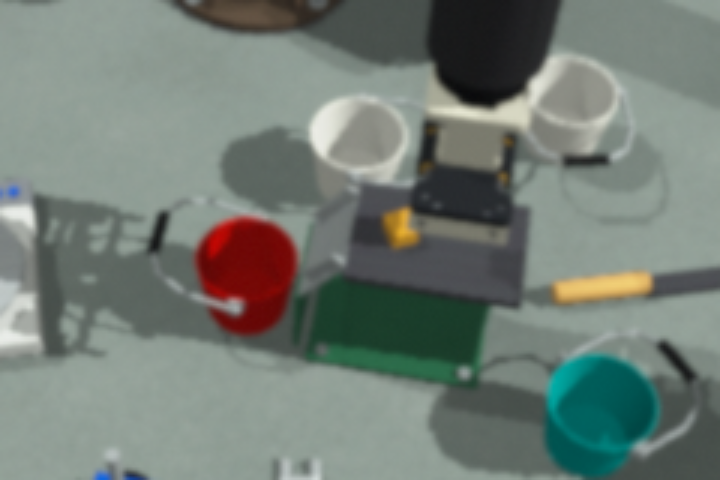

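{"fn": "jog_arm", "kwargs": {
  "plan": [
    [[0,0,0,0.03,0,0,0],[0,0,0,0.054,0,0,0],[0,0,0,0.054,0,0,0],[0,0.007,0,0.054,0,0,0],[0,0.013,0,0.054,0,0,0],[0,0.019,0,0.054,0,0,0],[0,0.025,0,0.054,0,0,0],[0,0.031,0,0.054,0,0,0],[0,0.037,0,0.054,0,0,0],[0,0.043,0,0.054,0,0,0],[0,0.049,0,0.054,0,0,0],[0,0.055,0,0.054,0,0,0],[0,0.06,0,0.054,0,0,0],[0,0.065,0,0.054,0,0,0],[0,0.07,0,0.054,0,0,0],[0,0.075,0,0.054,0,0,0],[0,0.08,0,0.054,0,0,0],[0,0.085,0,0.054,0,0,0],[0,0.09,0,0.054,0,0,0],[0,0.095,0,0.054,0,0,0]]
  ]
}}

```text
clock: 5.15
tool_pos: [0.5082, 0.104, 0.1556]
orientation: [180.0, -0.0, -97.9]
force: [0.5, -0.2, 1.0]
opening: 0.0
gripper_force: 0.0
```

{"fn": "jog_arm", "kwargs": {
  "plan": [
    [[0,0.006,0,0,0,0,0],[0,0.006,0,0,0,0,0],[0,-0.06,0,-0.03,0,0,0],[0,-0.06,0,-0.1,0,0,0],[0,-0.06,0,-0.12,0,0,0],[0,-0.06,0,-0.12,0,0,0]]
  ]
}}

```text
clock: 5.9
tool_pos: [0.5177, 0.1649, 0.2785]
orientation: [-179.8, 0.2, -97.8]
force: [-0.9, 0.4, -1.1]
opening: 0.0008
gripper_force: 0.0
```

```bash
python3 - <<'E'
from w import *
print(ctrl.get_obs()['tool_pos'])
s=snap('scene','s2'); t=snap('top','t2'); cv2.imwrite('pics/c3.png',np.vstack([cv2.resize(s['image'][170:260,270:430,::-1],(640,360)),cv2.resize(t['image'][180:235,260:420,::-1],(640,220))]))
E
```

```text
[0.5176893  0.16489125 0.27852993]
```

View pics/c3.png

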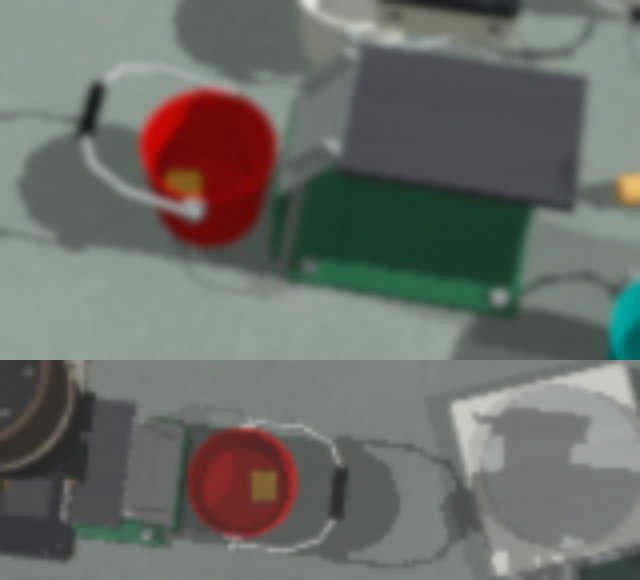

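The offcut is in the pail (scene crop (183,183), top crop (263,487)) and the ledge is empty. Next is the bail, with a tilted caging approach.

```bash
python3 - <<'E'
from w import *
print(ctrl.get_obs()['joint_pos'].round(1))
G=np.array([.4815,-.0725,.094]);u=np.array([np.cos(np.radians(81)),np.sin(np.radians(81))])
t=np.array([*(.5*u),-.866])
for a in((-150,0,-9),(150,0,171)):
    to((*(G-.12*t),a))
E
```

```text
[ 38.3   6.3 -11.8  -0.  -72.  -46.2]
now 6.0 [0.5161 0.1639 0.2752] [ 1.7998e+02  2.0000e-02 -9.7880e+01] [-1.   1.4 -0.5]
[0.2989, 0.003, 0.0772] [23.7, -23.2, -86.7]
now 6.0 [0.5161 0.1639 0.2752] [ 1.7998e+02  2.0000e-02 -9.7880e+01] [-1.   1.4 -0.5]
[0.2989, 0.003, 0.0772] [-23.3, -23.8, 88.8]
```

{"fn": "jog_arm", "kwargs": {
  "plan": [
    [[0.27,0.1,0,0,0,0,0],[0.27,0.2,0.001,0,0,0,0],[0.27,0.299,0.003,0,23.7,-23.2,-86.7],[0.27,0.299,0.003,0,23.7,-23.2,-86.7],[0.27,0.299,0.003,0,23.7,-23.2,-86.7],[0.27,0.299,0.003,0,23.7,-23.2,-86.7],[0.27,0.299,0.003,0,23.7,-23.2,-86.7],[0.27,0.299,0.003,0,23.7,-23.2,-86.7],[0.27,0.299,0.003,0,23.7,-23.2,-86.7],[0.27,0.299,0.003,0,23.7,-23.2,-86.7],[0.27,0.299,0.003,0,23.7,-23.2,-86.7],[0.27,0.299,0.003,0,23.7,-23.2,-86.7],[0.27,0.299,0.003,0.04,23.7,-23.2,-86.7],[0.27,0.299,0.003,0.077,23.7,-23.2,-86.7],[0.27,0.299,0.003,0.077,23.7,-23.2,-86.7],[0.27,0.299,0.003,0.077,23.7,-23.2,-86.7]]
  ]
}}

```text
clock: 8.0
tool_pos: [0.4727, -0.1323, 0.1991]
orientation: [-150.0, -0.0, -9.0]
force: [0.8, -0.1, 1.5]
opening: 0.0236
gripper_force: 0.0
```

```bash
python3 - <<'E'
from w import *
o=ctrl.get_obs(); print(o['joint_pos'].round(1),o['opening'])
G=np.array([.4815,-.0725,.094]);u=np.array([np.cos(np.radians(81)),np.sin(np.radians(81))])
t=np.array([*(.5*u),-.866]); a=(-150,0,-9)
to((*(G-.04*t),a),(*(G+.01*t),a))
s=snap('scene','s3'); t=snap('top','t3'); cv2.imwrite('pics/c4.png',np.vstack([cv2.resize(s['image'][140:240,250:410,::-1],(640,400)),cv2.resize(t['image'][185:235,280:440,::-1],(640,200))]))
E
```

```text
[-18.1  12.   -9.5 -30.6 -75.9 108.7] 0.02358800018739023
now 8.0 [ 0.4727 -0.1323  0.1991] [-1.5003e+02 -2.0000e-02 -8.9700e+00] [ 0.8 -0.1  1.5]
[-0.0007, 0.0002, 0.0813] [0.0, -0.0, 0.0]
[-0.0007, 0.0002, 0.1313] [0.0, -0.0, 0.0]
```

View pics/c4.png

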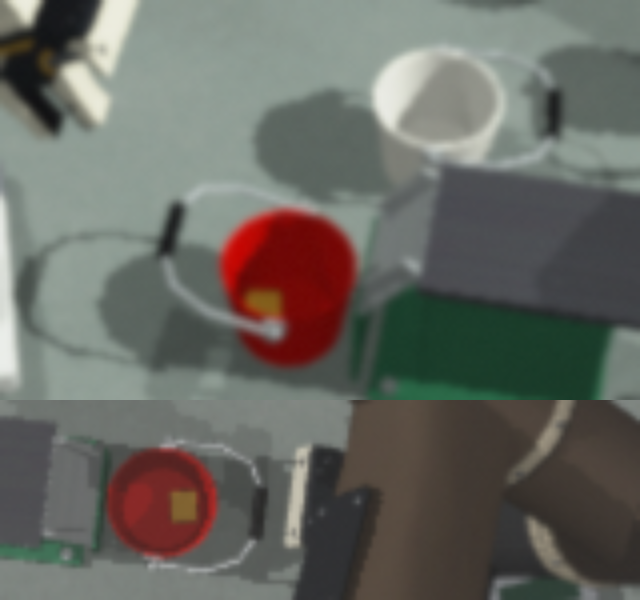

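The fingers sit tilted just outside the grip, lined up with it (scene crop grip (172,229), top crop (258,512)), and the gap is clear. Moving in.

{"fn": "jog_arm", "kwargs": {
  "plan": [
    [[0.27,-0.001,0,0.04,0,0,0],[0.27,-0.001,0,0.08,0,0,0],[0.27,-0.001,0,0.09,0,0,0],[0.27,-0.001,0,0.1,0,0,0],[0.27,-0.001,0,0.108,0,0,0],[0.27,-0.001,0,0.116,0,0,0],[0.27,-0.001,0,0.124,0,0,0],[0.27,-0.001,0,0.131,0,0,0],[0.27,-0.001,0,0.131,0,0,0]]
  ]
}}

```text
clock: 9.22
tool_pos: [0.4815, -0.0669, 0.0846]
orientation: [-150.0, 0.0, -9.0]
force: [-0.2, 0.8, 0.5]
opening: 0.0237
gripper_force: 0.0
```

```bash
python3 - <<'E'
from w import *
o=ctrl.get_obs(); print(o['tool_pos'],o['force'],o['moment'])
s=snap('scene','s4'); t=snap('top','t4'); cv2.imwrite('pics/c5.png',np.vstack([cv2.resize(s['image'][150:230,260:380,::-1],(720,480),interpolation=cv2.INTER_CUBIC)]))
E
```

```text
[ 0.48150266 -0.06688685  0.08461472] [-0.16035775  0.80700495  0.50842098] [-1.717166    0.40876814 -0.01623569]
```

View pics/c5.png

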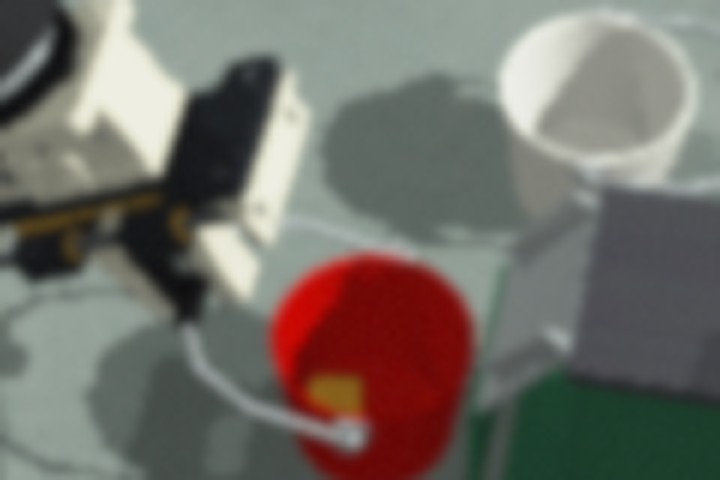

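The grip is between the fingertips (crop (190,300)) and there is no contact force. Now the arc shifts.

```bash
python3 -c "
import numpy as np
r=np.radians;a0=15.5
for a in list(range(20,93,5))+[92,95]:
    du=.09*(np.cos(r(a0))-np.cos(r(a)));dz=.09*(np.sin(r(a))-np.sin(r(a0)))
    print(a,round(-.866*du-.5*dz,4),round(.5*du-.866*dz,4))"
```

```text
20 -0.0052 -0.0048
25 -0.0115 -0.0095
30 -0.0181 -0.0137
35 -0.025 -0.0174
40 -0.0323 -0.0204
45 -0.0398 -0.0227
50 -0.0475 -0.0244
55 -0.0552 -0.0255
60 -0.0631 -0.0258
65 -0.0709 -0.0255
70 -0.0787 -0.0244
75 -0.0864 -0.0227
80 -0.0939 -0.0204
85 -0.1011 -0.0174
90 -0.1081 -0.0137
92 -0.1108 -0.0121
95 -0.1147 -0.0095
```

{"fn": "jog_arm", "kwargs": {
  "plan": [
    [[0.16,0,0,0,0,0,0],[0.16,0,0,0,0,0,0],[0.16,0,0,0,0,0,0]]
  ]
}}

```text
clock: 9.7
tool_pos: [0.4818, -0.0672, 0.0852]
orientation: [-150.0, -0.0, -9.0]
force: [-0.4, -0.2, -0.8]
opening: 0.0141
gripper_force: 0.0
```

{"fn": "jog_arm", "kwargs": {
  "plan": [
    [[0.16,0,-0.005,-0.005,0,0,0],[0.16,0,-0.0115,-0.0095,0,0,0],[0.16,0,-0.018,-0.0137,0,0,0],[0.16,0,-0.025,-0.0174,0,0,0],[0.16,0,-0.032,-0.0204,0,0,0],[0.16,0,-0.04,-0.0227,0,0,0],[0.16,0,-0.0475,-0.0244,0,0,0],[0.16,0,-0.055,-0.0255,0,0,0],[0.16,0,-0.063,-0.0258,0,0,0],[0.16,0,-0.071,-0.0255,0,0,0],[0.16,0,-0.079,-0.0244,0,0,0],[0.16,0,-0.0864,-0.0227,0,0,0],[0.16,0,-0.094,-0.0204,0,0,0],[0.16,0,-0.101,-0.0174,0,0,0],[0.16,0,-0.108,-0.0137,0,0,0],[0.16,0,-0.111,-0.012,0,0,0],[0.16,0,-0.111,-0.012,0,0,0],[0.16,0,-0.111,-0.012,0,0,0]]
  ]
}}

```text
clock: 11.95
tool_pos: [0.4957, 0.0219, 0.1509]
orientation: [-150.0, -0.0, -9.0]
force: [0.6, -1.7, 0.5]
opening: 0.0142
gripper_force: 0.0
```

```bash
python3 - <<'E'
from w import *
o=ctrl.get_obs(); print(o['tool_pos'],o['force'],o['moment'])
s=snap('scene','s5'); t=snap('top','t5'); cv2.imwrite('pics/c6.png',np.vstack([cv2.resize(s['image'][140:240,260:420,::-1],(640,400),interpolation=cv2.INTER_CUBIC),cv2.resize(t['image'][185:235,280:440,::-1],(640,200))]))
E
```

```text
[0.49574529 0.02189121 0.15093458] [ 0.62665217 -1.65417626  0.50562777] [-1.80100395  0.47237183  0.01324156]
```

View pics/c6.png

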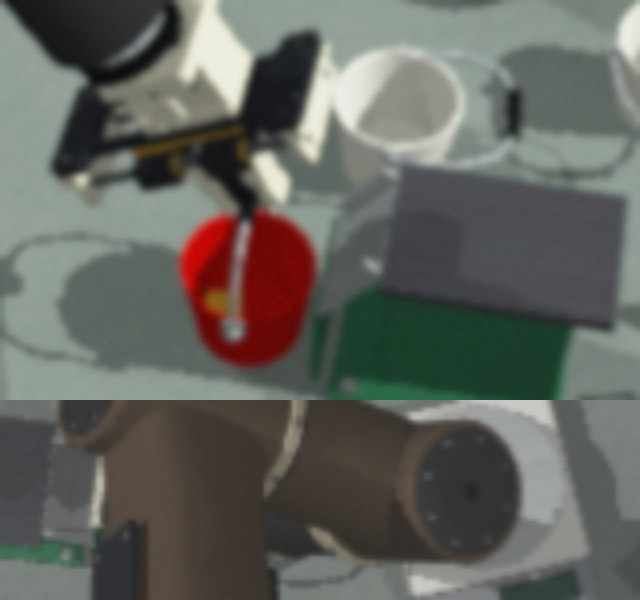

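The bail is upright, with the grip between the fingertips at crop (245,210). Close and lift.

{"fn": "jog_arm", "kwargs": {
  "plan": [
    [[0.16,0,0,0.003,0,0,0],[0.16,0,0,0.006,0,0,0],[0.16,0,0,0.006,0,0,0],[0,0,0,0.006,0,0,0],[0,0,0,0.006,0,0,0],[0,0,0,0.006,0,0,0],[0,0,0,0.006,0,0,0]]
  ]
}}

```text
clock: 12.92
tool_pos: [0.4962, 0.0248, 0.1456]
orientation: [-150.0, -0.0, -9.0]
force: [0.7, 0.5, -3.7]
opening: 0.0112
gripper_force: 30.0
```

```bash
python3 - <<'E'
from w import *
to()
R=Ro.from_euler('xyz',(-150,0,-9),degrees=True).inv()
# lift dz, then away from the stand along -u, then over pan
u=np.array([np.cos(np.radians(81)),np.sin(np.radians(81))])
p=np.array([.496,.0135]);q=np.array([.504,-.282])
for d in([0,0,.06],[0,0,.1],[*(q-p),.1],[*(q-p),.055],[*(q-p),.05]): print(d,R.apply(d).round(4).tolist())
E
```

```text
now 12.925 [0.4962 0.0248 0.1456] [-1.5001e+02 -2.0000e-02 -8.9700e+00] [ 0.7  0.5 -3.7]
[0, 0, 0.06] [0.0, -0.03, -0.052]
[0, 0, 0.1] [0.0, -0.05, -0.0866]
[np.float64(0.008000000000000007), np.float64(-0.2955), 0.1] [0.0541, 0.2017, -0.2319]
[np.float64(0.008000000000000007), np.float64(-0.2955), 0.055] [0.0541, 0.2242, -0.1929]
[np.float64(0.008000000000000007), np.float64(-0.2955), 0.05] [0.0541, 0.2267, -0.1886]
```

{"fn": "jog_arm", "kwargs": {
  "plan": [
    [[0,0,-0.002,-0.004,0,0,0],[0,0,-0.006,-0.01,0,0,0],[0,0,-0.012,-0.02,0,0,0],[0,0,-0.02,-0.035,0,0,0],[0,0,-0.03,-0.052,0,0,0],[0,0,-0.038,-0.066,0,0,0],[0,0,-0.045,-0.078,0,0,0],[0,0,-0.05,-0.087,0,0,0],[0,0,-0.05,-0.087,0,0,0],[0,0,-0.05,-0.087,0,0,0]]
  ]
}}

```text
clock: 14.18
tool_pos: [0.4958, 0.0248, 0.2455]
orientation: [-150.0, 0.0, -9.0]
force: [-0.1, -0.1, -6.2]
opening: 0.0113
gripper_force: 30.0
```

{"fn": "jog_arm", "kwargs": {
  "plan": [
    [[0,0.001,0.007,-0.005,0,0,0],[0,0.004,0.02,-0.012,0,0,0],[0,0.008,0.038,-0.022,0,0,0],[0,0.012,0.058,-0.033,0,0,0],[0,0.016,0.078,-0.045,0,0,0],[0,0.02,0.098,-0.057,0,0,0],[0,0.025,0.118,-0.068,0,0,0],[0,0.029,0.138,-0.08,0,0,0],[0,0.034,0.158,-0.091,0,0,0],[0,0.038,0.178,-0.103,0,0,0],[0,0.042,0.198,-0.114,0,0,0],[0,0.046,0.216,-0.125,0,0,0],[0,0.05,0.232,-0.134,0,0,0],[0,0.053,0.244,-0.141,0,0,0],[0,0.054,0.25,-0.144,0,0,0],[0,0.054,0.252,-0.145,0,0,0],[0,0.054,0.252,-0.145,0,0,0],[0,0.054,0.252,-0.145,0,0,0]]
  ]
}}

```text
clock: 16.42
tool_pos: [0.5042, -0.2704, 0.246]
orientation: [-150.0, -0.1, -8.9]
force: [-0.1, -0.4, -6.1]
opening: 0.0107
gripper_force: 30.0
```

```bash
python3 - <<'E'
from m import *
from w import to
to()
s=snap('scene','s6'); t=snap('top','t6'); cv2.imwrite('pics/c7.png',np.vstack([cv2.resize(s['image'][120:260,180:380,::-1],(600,420),interpolation=cv2.INTER_CUBIC),cv2.resize(t['image'][180:240,360:460,::-1],(600,180*2))[:180]]))
for n,S,r in(('S',s,(180,120,340,270)),('T',t,(340,150,460,260))):
    try:
        c=blob(S,(0,120,40),(8,255,255),r); print(n,cv2.boundingRect(c.astype(np.int32)),cv2.contourArea(c.astype(np.float32)))
    except Exception as e: print(n,e)
E
```

```text
now 16.425 [ 0.5042 -0.2704  0.246 ] [-1.50e+02 -5.00e-02 -8.93e+00] [-0.1 -0.4 -6.1]
S (205, 168, 29, 42) 844.0
T (392, 193, 9, 22) 62.5
```

View pics/c7.png

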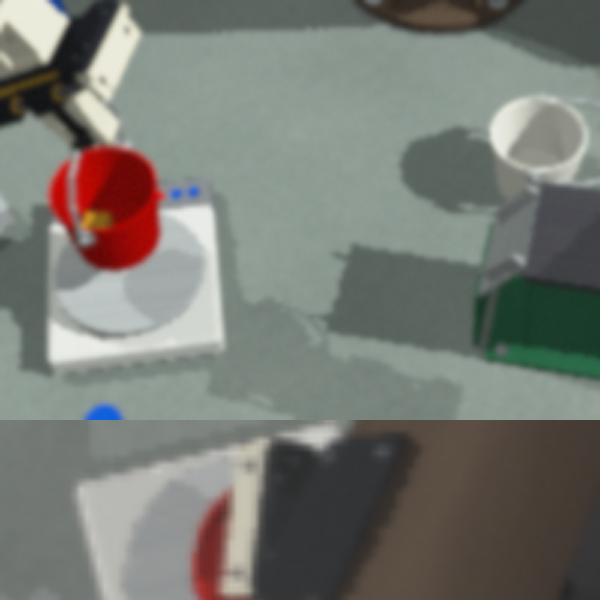

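```bash
python3 - <<'E'
from m import *
s=load('s6'); c=blob(s,(0,120,40),(8,255,255),(190,150,340,270)) 
f=lambda u,v,z:onz(s,u,v,z).round(4)
print('foot near',f(217.7,210,.1))
print('rim far',f(216,168.8,.178),'left',f(196.7,184,.178),'right',f(233,185,.178))
P=np.array([.504,-.282,.1]) # predicted silhouette of pail there
for z,r in((.1,.04),(.178,.05)):
    q=np.array([proj(s,[P[0]+r*np.cos(a),P[1]+r*np.sin(a),z]) for a in np.linspace(0,6.28,60)])
    print(z,q.min(0),q.max(0))
print(c.min(0),c.max(0))
E
```

```text
foot near [ 0.5416 -0.2815  0.1   ]
rim far [ 0.4553 -0.2878  0.178 ] left [ 0.5115 -0.3306  0.178 ] right [ 0.5101 -0.2297  0.178 ]
0.1 [206.16457944 188.26317125] [233.89877321 210.69891569]
0.178 [196.37450072 168.51453549] [232.82492566 197.20039243]
[205. 168.] [233. 209.]
```

Pail hangs within 2 mm of the pan centre. Lower it gently.

{"fn": "jog_arm", "kwargs": {
  "plan": [
    [[0,0,0.004,0.007,0,0,0],[0,0,0.009,0.0156,0,0,0],[0,0,0.014,0.0242,0,0,0],[0,0,0.018,0.0312,0,0,0],[0,0,0.021,0.0364,0,0,0],[0,0,0.0225,0.039,0,0,0],[0,0,0.0235,0.0407,0,0,0],[0,0,0.0242,0.042,0,0,0],[0,0,0.0248,0.043,0,0,0],[0,0,0.0252,0.0437,0,0,0],[0,0,0.0252,0.0437,0,0,0]]
  ]
}}

```text
clock: 17.9
tool_pos: [0.5043, -0.2709, 0.1958]
orientation: [-150.0, -0.1, -9.0]
force: [-0.6, 0.1, -2.8]
opening: 0.0111
gripper_force: 30.0
```

{"fn": "jog_arm", "kwargs": {
  "plan": [
    [[0,0,0.0003,0.0005,0,0,0],[0,0,0.0006,0.001,0,0,0],[0,0,0.0006,0.001,0,0,0]]
  ]
}}

```text
clock: 18.27
tool_pos: [0.5043, -0.2709, 0.1956]
orientation: [-150.0, -0.1, -8.9]
force: [-1.9, 1.4, 6.5]
opening: 0.0113
gripper_force: 30.0
```

{"fn": "jog_arm", "kwargs": {
  "plan": [
    [[0.15,0,0,0,0,0,0],[0.3,0,0,0,0,0,0],[0.3,0,0,0,0,0,0],[0.3,0,0,0,0,0,0],[0.3,0,0,-0.005,0,0,0],[0.3,0,0,-0.015,0,0,0],[0.3,0,0,-0.03,0,0,0],[0.3,0,0,-0.06,0,0,0],[0.3,0,0,-0.1,0,0,0],[0.3,0,0,-0.14,0,0,0],[0.3,0,0,-0.14,0,0,0],[0.3,0,0,-0.14,0,0,0],[0.3,0,0,-0.14,0,0,0]]
  ]
}}

```text
clock: 19.9
tool_pos: [0.493, -0.3396, 0.3147]
orientation: [-150.0, 0.0, -9.0]
force: [0.5, 0.0, 0.1]
opening: 0.026
gripper_force: 0.0
```

```bash
python3 - <<'E'
from m import *
o=ctrl.get_obs(); print(o['tool_pos'],o['force'])
s=snap('scene','s7'); cv2.imwrite('pics/c8.png',cv2.resize(s['image'][100:280,160:400,::-1],(720,540),interpolation=cv2.INTER_CUBIC))
c=blob(s,(0,120,40),(8,255,255),(180,120,340,270)); print(c.min(0),c.max(0))
for z,r in((.05,.04),(.128,.05)):
    q=np.array([proj(s,[.504+r*np.cos(a),-.282+r*np.sin(a),z]) for a in np.linspace(0,6.28,60)]); print(z,q.min(0),q.max(0))
E
```

```text
[ 0.49298684 -0.33957083  0.31470624] [0.54795103 0.03879687 0.06126414]
[209. 180.] [235. 219.]
0.05 [209.80766799 198.32985872] [236.69633639 220.42840504]
0.128 [200.49457548 179.63721446] [235.78465664 207.91833134]
```

View pics/c8.png

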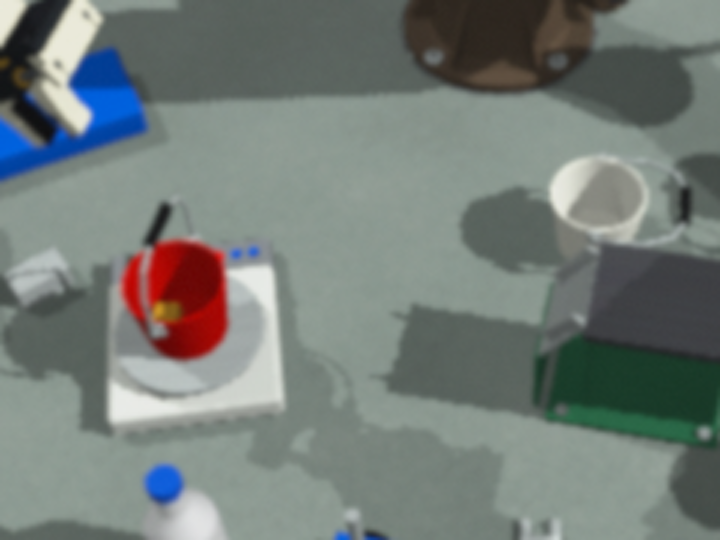

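The pail stands centred on the pan with its bail upright and the offcut inside (crop (168,312)). The gripper is clear of everything.

```bash
python3 -c "
from plant import ctrl
print(ctrl.close_job())"
```

```text
the job is handed in; nothing more can be done
None
```

The job is handed in; no verdict came back. In the last picture the offcut was in the pail, the pail stood within about 2 mm of the pan's centre with its bail up, and the gripper was clear.

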